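# Turn the parts carousel to the eye bolt

## Task

With your fingertips, push the round revolving parts bin round by its rim or dividers until the compartment with the eye bolt faces squarely to the front, straight toward the bench edge on the robot's side, and leave it standing there. Turn it gently, do not pick up or take out any part, and leave the things beside it on the bench where they are.

Things in the scene. Friction and masses are not known exactly. Their poses are not given: they have to be found in the camera images.
- foot: Fixed foot of the revolving parts bin, bolted to the bench: round dark-steel flange 190 mm across, with the bare steel spindle that stands up through the middle of the tray, its top 112 mm above the bench. Origin on the bench on the turning axis; it does not turn: its x axis is the world's x, so the front (the robot's side) is its -x.
- tray (a joint): Turning of the tray about the upright spindle, rad; reads 0 at the start of every run (whatever way the tray then stands) and grows anticlockwise seen from above. It turns without end either way and stays where it is left: friction about 0.3 N m (some 2 N at the rim), tray 1.3 to 2.1 kg; let go after a slow push it stops within a few mm.
- hub (a point): On the turning axis, at the height of the tray's floor, 40 mm above the bench. The tray: round, bare zinc-plated sheet steel, 340 mm across, upright rim 3 mm thick with its top 73 mm above the bench; in the middle a hub sleeve 44 mm across, top 90 mm above the bench.
- div0 (a point): Point on the tray's floor under the divider that stands 30 degrees anticlockwise of bin0, 145 mm from the axis. Six such dividers, 3 mm thick, every 60 degrees, run from hub to rim, midway between the bin points; tops 70 mm above the bench at the rim, rising to about 83 mm near the hub. Shut fingers fit into a compartment just inside the rim and can push a divider along.
- eyebolt: The dark steel eye bolt, 72 mm long, lying flat: a ring 36 mm across outside, 20 mm inside, on a straight 8 mm shank; 8 mm thick. The only part with a closed ring on a stem. Origin on its underside, midway along its length; x points to the ring. It lies in the middle of one compartment, at any angle.
- ubolt: U-bolt lying flat in its own compartment: 8 mm rod, 61 by 44 mm, open at one end. Origin about the middle of its underside.
- bearing: Ball bearing lying flat in its own compartment, 47 mm across, 20 mm bore, 14 mm high. Origin in the middle of its underside.
- nut0: One of two hex nuts lying side by side in one compartment, 24 mm across flats, 14 mm high. Origin in the middle of its underside.
- nut1: The other hex nut, the same size, in the same compartment.
- coupling0: One of two long coupling nuts lying side by side in one compartment: hexagonal bars 40 mm long, 18 mm across flats. Origin in the middle of its underside, x along its length.
- coupling1: The other coupling nut, the same size, in the same compartment.
- plate0: Square plate washer, 50 by 50 by 6 mm, lying flat in its own compartment. Origin in the middle of its underside.
- spray: Spray can standing on the bench beside the tray, 60 mm across, 170 mm high. Origin in the middle of its underside. A bystander.
- carton: Open cardboard carton on the bench, 160 by 110 by 70 mm, with two flaps folded outward and pipe nipples inside. Origin in the middle of its underside. A bystander.
- wrench: Wrench lying on the bench, 180 mm long. Its origin lies on its underside. A bystander.
- bin0 (a point): Point on the tray's floor in the middle line of one compartment, 90 mm from the turning axis; the six follow one another anticlockwise, 60 degrees apart, and turn with the tray. Which parts lie in which compartment changes from run to run.
- bin1 (a point): Point on the tray's floor in the middle line of one compartment, 90 mm from the turning axis: the next one anticlockwise.
- bin2 (a point): Point on the tray's floor in the middle line of one compartment, 90 mm from the turning axis: the next one anticlockwise.
- bin3 (a point): Point on the tray's floor in the middle line of one compartment, 90 mm from the turning axis: the next one anticlockwise.
- bin4 (a point): Point on the tray's floor in the middle line of one compartment, 90 mm from the turning axis: the next one anticlockwise.
- bin5 (a point): Point on the tray's floor in the middle line of one compartment, 90 mm from the turning axis: the next one anticlockwise.

How it is judged:
By the outcome, as a careful person would: the job done as asked, in the order asked, and still so for the second after the job is handed in, with the robot touching nothing.
It also fails if it takes over 51 s, if anything falls off the work surface, if the arm or the gripper's body presses on something with over 40 N, if the wrist force passes 120 N, or if a joint passes its speed limit or range.

## Robot

A 6-joint arm with a two-finger parallel gripper is mounted at the origin on the work surface. World frame = base frame: x ahead of the robot, y to its left, z up, the work surface at z = 0. Lengths are in m, angles in rad, forces in N, time in s.
With the tool pointing down it reaches from about 0.4 to 0.825 m from the base axis. Payload 7 kg.
Tool frame: the origin (TCP) lies between the finger pads; the fingertips stand 22 mm ahead of it and the grasp point (between the pads) lies 3 mm ahead of it; z points along the fingers, y is the direction in which the jaws open and shut (so a half turn about z gives the same grasp; the last joint's range is limited). The gripper opens to 88 mm and grips with 3 to 60 N. Pads are 19 mm wide; open, the fingers measure 130 mm over their backs; the gripper's body (78 mm by 193 mm) begins 47 mm behind the grasp point.
Start: joints at [-0.967, 0.359, 0.012, 0, -1.224, -0.288], TCP at [0.21, -0.642, 0.249] pointing down, gripper open.
Joint ranges: [-3.07, 3.07], [-1.43, 2.12], [-1.02, 1.25], [-3.03, 1.67], [-3.05, -0], [-3.03, 3.03]. Speed limits (rad/s): [2.39, 2.39, 3.01, 3.14, 3.14, 3.14].

## Interface

Orientations are given as [roll, pitch, yaw] about the fixed x, y, z axes, in that order (R = Rz(yaw) Ry(pitch) Rx(roll)).
In Python, from station import * gives the robot as it stands. The module is installed in compiled form; this text tells all that it offers.
- The arm moves only by the tool move_arm, never from a script. Its argument "rows" is a list of rows, each an object with "delta_rot": the turn, a rotation vector about the world's x, y, z in degrees, a list of three; "delta_pos": the shift along the world's x, y, z in cm, a list of three; "hand": the finger opening in cm, from 0 to 8.76. A call has exactly 10 rows; each row shifts and turns the commanded pose from where the row before left it; what a row does not reach is not made up. A row lasts 1/10 s, in which the tool goes at most 50 mm and 8.59 degrees, less where a joint would pass 70% of its speed; a pose out of reach is approached as far as the arm can. A call is refused whole if a number of a shift passes 5 or a number of a turn 8.59, either way. A call with a gripper value outside its range is refused whole. The fingers move at their own pace and stop on an object; "force" is the grip in N (left out, the last holds). Time passes only in rows, so rows that do not move let the fingers close, or fill a call up. It gives the time, the measured TCP pose, the force and the opening at its end, in the units of the state.
- get_state(): the state, without advancing time (a new reading comes with each control period).
- grab_frame(name): name is "scene" or "side" or "wrist"; returns the picture (400x640x3 uint8, blue, green, red); there is no depth.
- camera_info(name): a dict with "camera_matrix" (3x3 intrinsics, pixels), "world_from_camera" (4x4, takes a point from camera to world coordinates); the wrist camera has in their place "T_tool_cam" (4x4, takes a point from camera to tool coordinates, whose origin is the TCP and whose axes are the flange's). Camera axes: x right, y down, z forward; pixel columns grow to the right and rows downward; lengths in m; the calibration is good to about 2 mm. A picture is of the moment at which its call begins: read the wrist's pose just before it. camera_info takes no time and is no camera call.
- job_done(): hands the job in, once; it reports no verdict.
The state is a dict: "t": time; "q": joint angles; "qd": joint speeds; "joint_efforts": joint torques, N m; "eef_pos": TCP position; "ee_rot": TCP orientation; "force": force on the tool from outside, world axes, zero at the start; "moment": the same for the moment, N m; "width": finger opening in m.
Only numpy, scipy, OpenCV 4.12 (cv2) and the standard library are available. Lean on these libraries where they do the work, as an engineer would, in place of code of your own. Each camera call takes 0.05 s, during which the arm holds its last target.

## Working session

There is one attempt and no reset: what is moved stays moved. The work goes in short steps, Python scripts to look and compute and a tool call to move; the robot and the scene stay as the last step left them, time stands still between calls to the robot, and variables do not carry over. Pictures are saved under pics/ and viewed, and the job is handed in when it is done.

Besides the shell and the picture viewer there is one more tool, called after "Emit:" as name([rows], argument=value, ...), one row to a line, values as JSON. move_arm: Moves the arm, as the interface text tells. Its arguments: {"type":"object","properties":{"rows":{"type":"array"},"force":{"type":"number"}},"required":["rows"]}

```bash
mkdir -p pics; python3 - <<'E'
from station import *
import cv2
for n in("scene","side"):
    cv2.imwrite(f"pics/{n}0.png",grab_frame(n)); i=camera_info(n); print(n,i)
s=get_state(); print(s)
E
```

```text
scene {'camera_matrix': array([[433.70802235,   0.        , 321.83580934],
       [  0.        , 433.70802235, 203.23163819],
       [  0.        ,   0.        ,   1.        ]]), 'world_from_camera': array([[-0.11796673,  0.58218933, -0.80444977,  1.48864452],
       [ 0.99279617,  0.05204139, -0.10792342,  0.10007046],
       [-0.02096718, -0.81138603, -0.58413448,  0.73928263],
       [ 0.        ,  0.        ,  0.        ,  1.        ]])}
side {'camera_matrix': array([[368.46422114,   0.        , 316.97181323],
       [  0.        , 368.46422114, 199.00766448],
       [  0.        ,   0.        ,   1.        ]]), 'world_from_camera': array([[-0.7471064 , -0.41848695,  0.51643073,  0.1271153 ],
       [-0.66467991,  0.47702649, -0.57501857,  0.48969528],
       [-0.00571337, -0.77286118, -0.63454941,  0.60948122],
       [ 0.        ,  0.        ,  0.        ,  1.        ]])}
{'t': 0.1, 'q': array([-9.66876844e-01,  3.59281253e-01,  1.11758793e-02, -3.31124531e-04,
       -1.22409216e+00, -2.88061414e-01]), 'qd': array([-0.00115159, -0.00216861,  0.00068546,  0.00198063,  0.00120372,
        0.00028202]), 'joint_efforts': array([-1.00826928e-03, -5.84163630e+01,  2.93752116e+01,  7.01552957e+00,
        1.01667762e-02, -5.00251053e-05]), 'eef_pos': array([ 0.20951587, -0.64124373,  0.24774533]), 'ee_rot': array([ 3.14016074e+00, -9.96404271e-05, -2.82584725e+00]), 'force': array([-0.72275654, -0.33334719, -0.06241125]), 'moment': array([ 0.01247871, -0.02734673, -0.03035104]), 'width': 0.08774133304265931}
```

View pics/scene0.png

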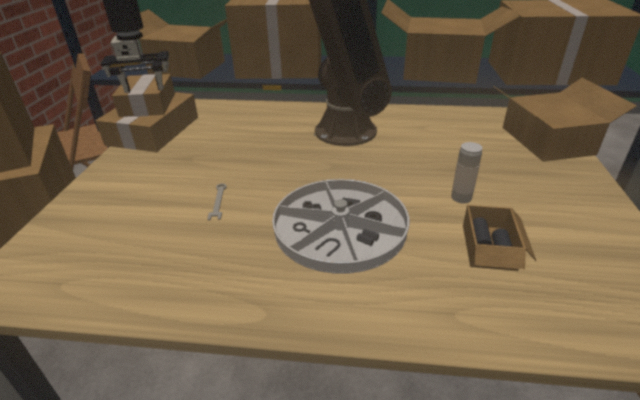

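View pics/side0.png

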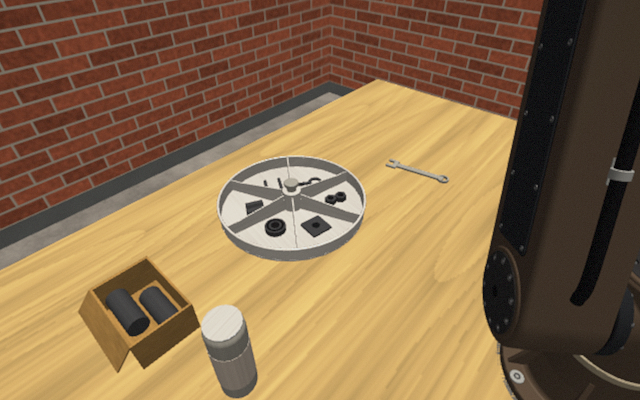

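The scene view shows the eye bolt at about (300,228), left of the spindle at (341,203). The wrench is at (217,203), and the can and carton are on the right. Next I'll measure.

```bash
cat > h.py <<'E'
import numpy as np, cv2
from station import *
def px2w(n,uv,z):
    i=camera_info(n);K=i["camera_matrix"];T=i["world_from_camera"]
    d=T[:3,:3]@np.linalg.inv(K)@np.array([uv[0],uv[1],1.]);o=T[:3,3]
    return o+d*(z-o[2])/d[2]
def w2px(n,P):
    i=camera_info(n);K=i["camera_matrix"];T=np.linalg.inv(i["world_from_camera"])
    p=K@(T[:3,:3]@np.asarray(P,float)+T[:3,3]);return p[:2]/p[2]
def overlay(n,img,c,th,s=1,off=(0,0)):
    f=lambda P:tuple(int(round(v*16)) for v in ((w2px(n,P)-off)*s))
    for z,r in((.073,.17),(.04,.17),(.09,.022),(.112,.006)):
        pts=np.array([f([c[0]+r*np.cos(a),c[1]+r*np.sin(a),z]) for a in np.linspace(0,2*np.pi,90)])
        cv2.polylines(img,[pts.reshape(-1,1,2)],True,(0,255,255),1,cv2.LINE_AA,4)
    for k in range(6):
        a=th+np.pi/6+k*np.pi/3
        cv2.line(img,f([c[0]+.022*np.cos(a),c[1]+.022*np.sin(a),.083]),f([c[0]+.168*np.cos(a),c[1]+.168*np.sin(a),.07]),(0,0,255) if k else (0,255,0),1,cv2.LINE_AA,4)
E
python3 - <<'E'
from h import *
for n,sp,eye,r in(("scene",(341,203),(302,228),(255,165,170,120)),("side",(291,182),(315,181),(205,140,175,130))):
    im=cv2.imread(f"pics/{n}0.png");x,y,w,h=r
    cv2.imwrite(f"pics/{n}0c.png",cv2.resize(im[y:y+h,x:x+w],None,fx=4.5,fy=4.5,interpolation=cv2.INTER_CUBIC))
    print(n,px2w(n,sp,.112),px2w(n,eye,.044))
p=px2w("scene",(217,203),.01);print("wrench",p,px2w("scene",(222,185),.01),px2w("scene",(212,217),.01));print("can",px2w("scene",(463,198),0))
E
```

```text
scene [0.61957475 0.03131223 0.112     ] [ 0.64282801 -0.06599592  0.044     ]
side [0.61623049 0.03235232 0.112     ] [ 0.63965741 -0.07391682  0.044     ]
wrench [ 0.51029962 -0.33844429  0.01      ] [ 0.41616556 -0.3529142   0.01      ] [ 0.57660136 -0.33140233  0.01      ]
can [0.40756427 0.37303607 0.        ]
```

View pics/scene0c.png

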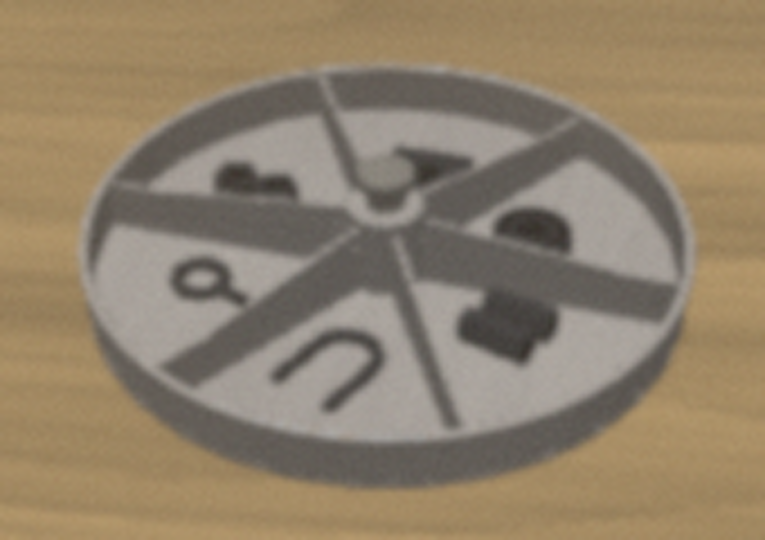

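View pics/side0c.png

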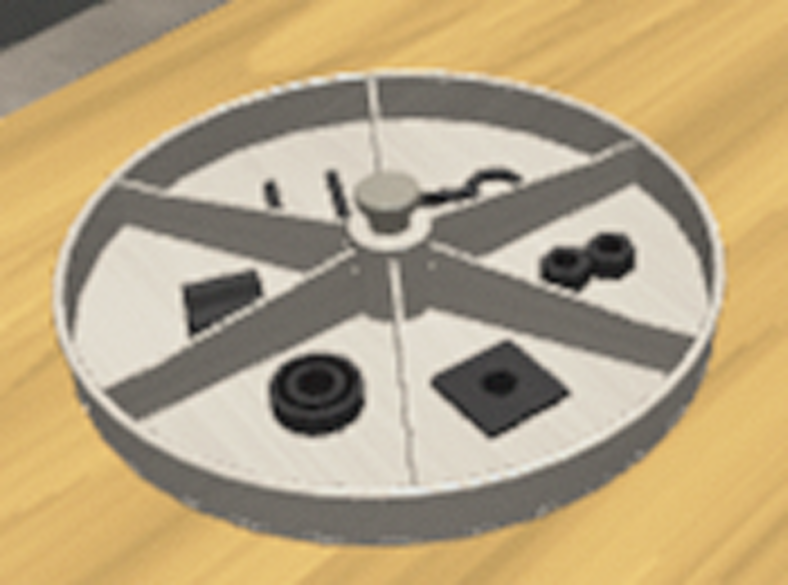

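```bash
python3 - <<'E'
from h import *
R={"scene":((255,165),[(322,76),(580,121),(686,287),(455,425),(165,373),(112,186)]),"side":((205,140),[(372,78),(635,145),(693,343),(413,487),(108,390),(120,182)])}
for n,(o,ps) in R.items():
    W=np.array([px2w(n,np.array(o)+np.array(p)/4.5,.071)[:2] for p in ps])
    # circle through opposite endpoints
    c=W.mean(0);print(n,"c",c,"r",np.linalg.norm(W-c,axis=1).round(3))
    a=np.degrees(np.arctan2(*(W-c).T[::-1]));print(a.round(1),(a%60).round(1))
c=(.618,.032)
for n,(o,_) in R.items():
    im=cv2.resize(cv2.imread(f"pics/{n}0.png")[o[1]:o[1]+125,o[0]:o[0]+172],None,fx=4.5,fy=4.5)
    overlay(n,im,c,np.radians(-70.),4.5,o);cv2.imwrite(f"pics/{n}0o.png",im)
E
```

```text
scene c [0.62279641 0.03115744] r [0.167 0.163 0.168 0.159 0.164 0.165]
[-161.3  138.6   78.9   17.2  -39.  -100.8] [18.7 18.6 18.9 17.2 21.  19.2]
side c [0.6145431  0.03397812] r [0.169 0.164 0.165 0.163 0.162 0.165]
[ -41.5 -101.8 -162.9  138.1   79.5   18.5] [18.5 18.2 17.1 18.1 19.5 18.5]
```

```bash
python3 - <<'E'
from h import *
c=np.array((.618,.0325))
for p in[(275,380),(330,408),(380,355),(340,335)]:
    w=px2w("scene",np.array((255,165))+np.array(p)/4.5,.046)[:2];d=w-c
    print(p,w.round(3),np.hypot(*d).round(3),np.degrees(np.arctan2(d[1],d[0])).round(1))
for a in(-27,-32,-141):print(a,c+.146*np.array([np.cos(np.radians(a)),np.sin(np.radians(a))]))
E
```

```text
(275, 380) [ 0.722 -0.019] 0.117 -26.4
(330, 408) [0.741 0.012] 0.125 -9.5
(380, 355) [0.697 0.034] 0.079 1.3
(340, 335) [0.683 0.011] 0.068 -18.2
-27 [ 0.74808695 -0.03378261]
-32 [ 0.74181502 -0.04486821]
-141 [ 0.50453669 -0.05938078]
```

View pics/side0o.png

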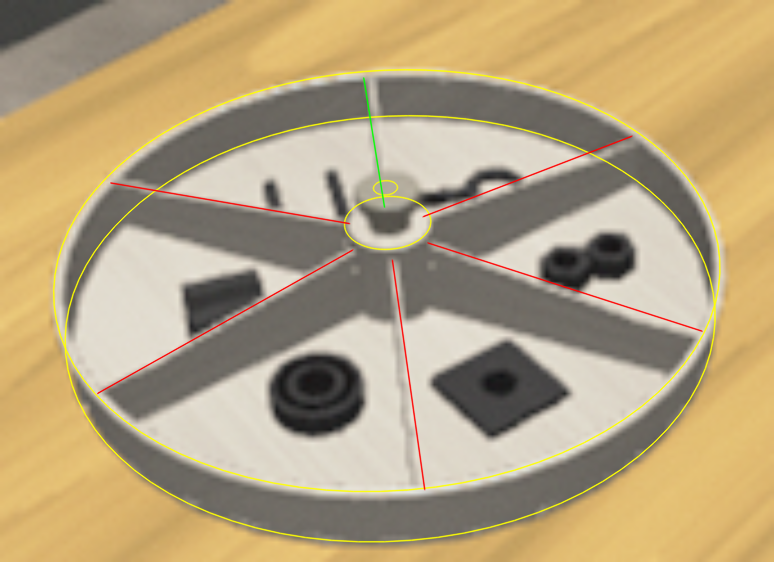

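View pics/scene0o.png

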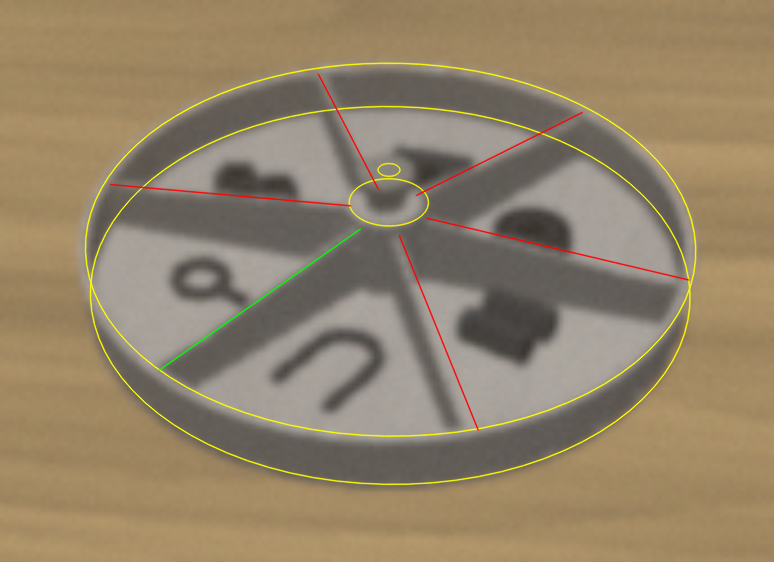

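Emit:
move_arm([
  {"delta_pos": [2.7, 3.0, 0], "delta_rot": [0, 0, 6.8], "hand": 0},
  {"delta_pos": [2.7, 3.0, 0], "delta_rot": [0, 0, 6.8], "hand": 0},
  {"delta_pos": [2.7, 3.0, 0], "delta_rot": [0, 0, 6.8], "hand": 0},
  {"delta_pos": [2.7, 3.0, 0], "delta_rot": [0, 0, 6.8], "hand": 0},
  {"delta_pos": [2.7, 3.0, 0], "delta_rot": [0, 0, 6.8], "hand": 0},
  {"delta_pos": [2.7, 3.0, 0], "delta_rot": [0, 0, 6.8], "hand": 0},
  {"delta_pos": [2.7, 3.0, 0], "delta_rot": [0, 0, 6.8], "hand": 0},
  {"delta_pos": [2.7, 3.0, 0], "delta_rot": [0, 0, 6.8], "hand": 0},
  {"delta_pos": [2.7, 3.0, 0], "delta_rot": [0, 0, 6.8], "hand": 0},
  {"delta_pos": [2.7, 3.0, 0], "delta_rot": [0, 0, 6.8], "hand": 0},
], force=20)

```text
t: 1.1
eef_pos: [0.4803, -0.3401, 0.2483]
ee_rot: [3.141, 0.0, -1.634]
force: [1.4, -0.4, 0.6]
width: 0.0133
```

Emit:
move_arm([
  {"delta_pos": [2.7, 3.0, 0], "delta_rot": [0, 0, 6.8], "hand": 0},
  {"delta_pos": [2.7, 3.0, 0], "delta_rot": [0, 0, 6.8], "hand": 0},
  {"delta_pos": [2.7, 3.0, 0], "delta_rot": [0, 0, 6.8], "hand": 0},
  {"delta_pos": [2.7, 3.0, 0], "delta_rot": [0, 0, 6.8], "hand": 0},
  {"delta_pos": [2.7, 3.0, 0], "delta_rot": [0, 0, 6.8], "hand": 0},
  {"delta_pos": [2.7, 3.0, 0], "delta_rot": [0, 0, 6.8], "hand": 0},
  {"delta_pos": [2.7, 3.0, 0], "delta_rot": [0, 0, 6.8], "hand": 0},
  {"delta_pos": [2.7, 3.0, 0], "delta_rot": [0, 0, 6.8], "hand": 0},
  {"delta_pos": [2.7, 3.0, 0], "delta_rot": [0, 0, 6.8], "hand": 0},
  {"delta_pos": [0, 0, 0], "delta_rot": [0, 0, 0], "hand": 0},
])

```text
t: 2.1
eef_pos: [0.7248, -0.0677, 0.2464]
ee_rot: [3.141, 0.002, -0.564]
force: [-0.9, -0.4, -0.0]
width: 0.0006
```

```bash
python3 - <<'E'
from h import *
s=get_state();print(s["t"],s["eef_pos"],np.degrees(s["ee_rot"]),np.degrees(s["q"]),s["width"],s["force"])
cv2.imwrite("pics/w1.png",grab_frame("wrist"))
E
```

```text
2.1 [ 0.72476901 -0.06774303  0.24641032] [ 1.79955188e+02  8.75799987e-02 -3.22889003e+01] [ 9.92426180e+00  2.56542253e+01  8.26403563e+00 -2.68693869e-02
 -7.27047867e+01  4.77948816e+01] 0.0005653066732667095 [-0.87960885 -0.35891692 -0.03594933]
```

View pics/w1.png

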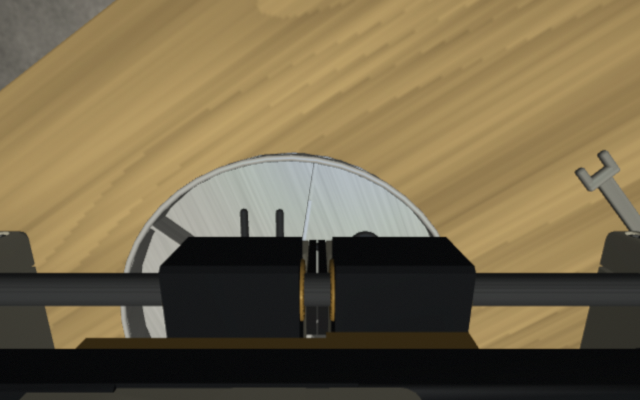

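The wrist view shows the divider at (313,165), just over the fingertips, with the U-bolt legs to its left at (245,220) and (280,220). That fits my fit. Next I'll shift into the U-bolt compartment and go down.

Emit:
move_arm([
  {"delta_pos": [1.2, 1.8, 0], "delta_rot": [0, 0, 3.1], "hand": 0},
  {"delta_pos": [1.2, 1.8, 0], "delta_rot": [0, 0, 3.1], "hand": 0},
  {"delta_pos": [0, 0, -2], "delta_rot": [0, 0, 0], "hand": 0},
  {"delta_pos": [0, 0, -2], "delta_rot": [0, 0, 0], "hand": 0},
  {"delta_pos": [0, 0, -2], "delta_rot": [0, 0, 0], "hand": 0},
  {"delta_pos": [0, 0, -2], "delta_rot": [0, 0, 0], "hand": 0},
  {"delta_pos": [0, 0, -2], "delta_rot": [0, 0, 0], "hand": 0},
  {"delta_pos": [0, 0, -1], "delta_rot": [0, 0, 0], "hand": 0},
  {"delta_pos": [0, 0, 0], "delta_rot": [0, 0, 0], "hand": 0},
  {"delta_pos": [0, 0, 0], "delta_rot": [0, 0, 0], "hand": 0},
])

```text
t: 3.15
eef_pos: [0.7468, -0.036, 0.1393]
ee_rot: [-3.142, -0.001, -0.463]
force: [0.5, 0.3, 1.1]
width: 0.0007
```

```bash
python3 - <<'E'
from h import *
s=get_state();print(s["t"],s["eef_pos"],np.degrees(s["ee_rot"]),s["force"])
a=grab_frame("scene")[165:285,255:425];b=grab_frame("side")[140:270,205:380]
f=lambda i:cv2.resize(i,(400,290),interpolation=cv2.INTER_CUBIC)
cv2.imwrite("pics/2.png",np.hstack([f(a),f(b)]))
E
```

```text
3.15 [ 0.74683223 -0.03604835  0.13931706] [-1.79998400e+02 -3.67371311e-02 -2.65363704e+01] [0.46333739 0.32210629 1.06362492]
```

View pics/2.png

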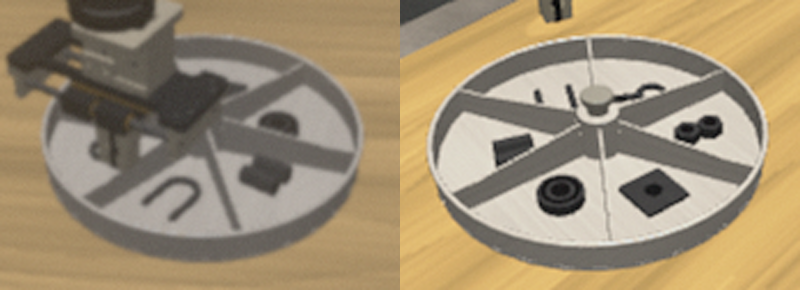

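The fingertips hang over the U-bolt compartment and nothing has moved. I'll go down.

Emit:
move_arm([
  {"delta_pos": [0.1, 0.3, -1], "delta_rot": [0, 0, 0], "hand": 0},
  {"delta_pos": [0, 0, -1], "delta_rot": [0, 0, 0], "hand": 0},
  {"delta_pos": [0, 0, -1], "delta_rot": [0, 0, 0], "hand": 0},
  {"delta_pos": [0, 0, -1], "delta_rot": [0, 0, 0], "hand": 0},
  {"delta_pos": [0, 0, -1], "delta_rot": [0, 0, 0], "hand": 0},
  {"delta_pos": [0, 0, -0.6], "delta_rot": [0, 0, 0], "hand": 0},
  {"delta_pos": [0, 0, -0.4], "delta_rot": [0, 0, 0], "hand": 0},
  {"delta_pos": [0, 0, -0.2], "delta_rot": [0, 0, 0], "hand": 0},
  {"delta_pos": [0, 0, 0], "delta_rot": [0, 0, 0], "hand": 0},
  {"delta_pos": [0, 0, 0], "delta_rot": [0, 0, 0], "hand": 0},
])

```text
t: 4.25
eef_pos: [0.7479, -0.0326, 0.077]
ee_rot: [-3.141, -0.001, -0.462]
force: [-0.1, -0.1, -0.2]
width: 0.0008
```

```bash
python3 - <<'E'
from h import *
s=get_state();print(s["t"],s["eef_pos"],np.degrees(s["ee_rot"]),s["force"])
d=s["eef_pos"][:2]-[.618,.0325];print(np.hypot(*d),np.degrees(np.arctan2(d[1],d[0])))
# plan: rows of deltas along arc r=.146
def arc(a0,a1,n,r=.146):
    A=np.radians(np.linspace(a0,a1,n+1));P=100*r*np.c_[np.cos(A),np.sin(A)];return np.diff(P,axis=0).round(2)
for k in range(9):print(-28-12*k,arc(-28-12*k,-40-12*k,10).tolist())
E
```

```text
4.25 [ 0.74788453 -0.03258927  0.07700973] [-1.79982765e+02 -3.37787503e-02 -2.64991816e+01] [-0.08846979 -0.1107936  -0.16689078]
0.14528111732880225 -26.616905394175173
-28 [[-0.15, -0.27], [-0.15, -0.27], [-0.16, -0.26], [-0.16, -0.26], [-0.17, -0.26], [-0.17, -0.25], [-0.18, -0.25], [-0.18, -0.24], [-0.19, -0.24], [-0.19, -0.24]]
-40 [[-0.2, -0.23], [-0.2, -0.23], [-0.21, -0.22], [-0.21, -0.22], [-0.22, -0.21], [-0.22, -0.21], [-0.23, -0.21], [-0.23, -0.2], [-0.23, -0.2], [-0.24, -0.19]]
-52 [[-0.24, -0.19], [-0.25, -0.18], [-0.25, -0.18], [-0.25, -0.17], [-0.26, -0.16], [-0.26, -0.16], [-0.26, -0.15], [-0.27, -0.15], [-0.27, -0.14], [-0.27, -0.14]]
-64 [[-0.28, -0.13], [-0.28, -0.13], [-0.28, -0.12], [-0.28, -0.11], [-0.29, -0.11], [-0.29, -0.1], [-0.29, -0.1], [-0.29, -0.09], [-0.29, -0.08], [-0.3, -0.08]]
-76 [[-0.3, -0.07], [-0.3, -0.06], [-0.3, -0.06], [-0.3, -0.05], [-0.3, -0.05], [-0.3, -0.04], [-0.3, -0.03], [-0.3, -0.03], [-0.31, -0.02], [-0.31, -0.01]]
-88 [[-0.31, -0.01], [-0.31, -0.0], [-0.31, 0.01], [-0.31, 0.01], [-0.31, 0.02], [-0.3, 0.02], [-0.3, 0.03], [-0.3, 0.04], [-0.3, 0.04], [-0.3, 0.05]]
-100 [[-0.3, 0.06], [-0.3, 0.06], [-0.3, 0.07], [-0.3, 0.08], [-0.29, 0.08], [-0.29, 0.09], [-0.29, 0.09], [-0.29, 0.1], [-0.29, 0.11], [-0.28, 0.11]]
-112 [[-0.28, 0.12], [-0.28, 0.12], [-0.28, 0.13], [-0.27, 0.14], [-0.27, 0.14], [-0.27, 0.15], [-0.27, 0.15], [-0.26, 0.16], [-0.26, 0.16], [-0.26, 0.17]]
-124 [[-0.25, 0.17], [-0.25, 0.18], [-0.24, 0.18], [-0.24, 0.19], [-0.24, 0.19], [-0.23, 0.2], [-0.23, 0.2], [-0.22, 0.21], [-0.22, 0.21], [-0.21, 0.22]]
```

Emit:
move_arm([
  {"delta_pos": [-0.14, -0.27, 0], "delta_rot": [0, 0, -1.2], "hand": 0},
  {"delta_pos": [-0.15, -0.27, 0], "delta_rot": [0, 0, -1.2], "hand": 0},
  {"delta_pos": [-0.15, -0.26, 0], "delta_rot": [0, 0, -1.2], "hand": 0},
  {"delta_pos": [-0.16, -0.26, 0], "delta_rot": [0, 0, -1.2], "hand": 0},
  {"delta_pos": [-0.16, -0.26, 0], "delta_rot": [0, 0, -1.2], "hand": 0},
  {"delta_pos": [-0.17, -0.26, 0], "delta_rot": [0, 0, -1.2], "hand": 0},
  {"delta_pos": [-0.17, -0.25, 0], "delta_rot": [0, 0, -1.2], "hand": 0},
  {"delta_pos": [-0.18, -0.25, 0], "delta_rot": [0, 0, -1.2], "hand": 0},
  {"delta_pos": [-0.18, -0.24, 0], "delta_rot": [0, 0, -1.2], "hand": 0},
  {"delta_pos": [-0.19, -0.24, 0], "delta_rot": [0, 0, -1.2], "hand": 0},
])

```text
t: 5.25
eef_pos: [0.7312, -0.0583, 0.0766]
ee_rot: [-3.141, -0.0, -0.674]
force: [1.0, 2.3, -0.8]
width: 0.0002
```

Emit:
move_arm([
  {"delta_pos": [-0.19, -0.23, 0], "delta_rot": [0, 0, -1.2], "hand": 0},
  {"delta_pos": [-0.2, -0.23, 0], "delta_rot": [0, 0, -1.2], "hand": 0},
  {"delta_pos": [-0.2, -0.23, 0], "delta_rot": [0, 0, -1.2], "hand": 0},
  {"delta_pos": [-0.21, -0.22, 0], "delta_rot": [0, 0, -1.2], "hand": 0},
  {"delta_pos": [-0.21, -0.22, 0], "delta_rot": [0, 0, -1.2], "hand": 0},
  {"delta_pos": [-0.22, -0.21, 0], "delta_rot": [0, 0, -1.2], "hand": 0},
  {"delta_pos": [-0.22, -0.21, 0], "delta_rot": [0, 0, -1.2], "hand": 0},
  {"delta_pos": [-0.23, -0.21, 0], "delta_rot": [0, 0, -1.2], "hand": 0},
  {"delta_pos": [-0.23, -0.2, 0], "delta_rot": [0, 0, -1.2], "hand": 0},
  {"delta_pos": [-0.23, -0.2, 0], "delta_rot": [0, 0, -1.2], "hand": 0},
])

```text
t: 6.25
eef_pos: [0.7096, -0.08, 0.0766]
ee_rot: [-3.142, -0.0, -0.883]
force: [1.8, -1.1, 0.2]
width: 0.0003
```

```bash
python3 - <<'E'
from h import *
s=get_state();print(s["t"],s["eef_pos"],np.degrees(s["ee_rot"]),s["force"])
d=s["eef_pos"][:2]-[.618,.0325];print(np.hypot(*d),np.degrees(np.arctan2(d[1],d[0])))
b=grab_frame("side")[140:270,205:380];a=grab_frame("scene")[165:285,255:425]
f=lambda i:cv2.resize(i,(400,290),interpolation=cv2.INTER_CUBIC)
cv2.imwrite("pics/3.png",np.hstack([f(a),f(b)]))
E
```

```text
6.25 [ 0.70958591 -0.08004245  0.07663783] [-1.79995177e+02 -7.69023285e-03 -5.06093093e+01] [ 1.76381869 -1.10601819  0.15050293]
0.14509921237467083 -50.861650195123666
```

View pics/3.png

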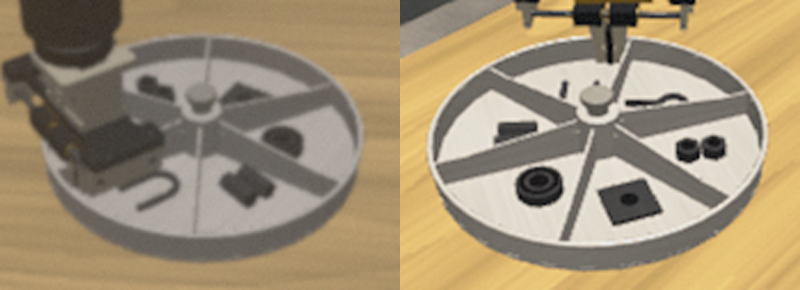

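The tray turns with the finger against the divider, and the force is about 2 N. I'll continue along the arc.

Emit:
move_arm([
  {"delta_pos": [-0.24, -0.19, 0], "delta_rot": [0, 0, -1.2], "hand": 0},
  {"delta_pos": [-0.24, -0.19, 0], "delta_rot": [0, 0, -1.2], "hand": 0},
  {"delta_pos": [-0.25, -0.18, 0], "delta_rot": [0, 0, -1.2], "hand": 0},
  {"delta_pos": [-0.25, -0.18, 0], "delta_rot": [0, 0, -1.2], "hand": 0},
  {"delta_pos": [-0.25, -0.17, 0], "delta_rot": [0, 0, -1.2], "hand": 0},
  {"delta_pos": [-0.26, -0.16, 0], "delta_rot": [0, 0, -1.2], "hand": 0},
  {"delta_pos": [-0.26, -0.16, 0], "delta_rot": [0, 0, -1.2], "hand": 0},
  {"delta_pos": [-0.26, -0.15, 0], "delta_rot": [0, 0, -1.2], "hand": 0},
  {"delta_pos": [-0.27, -0.15, 0], "delta_rot": [0, 0, -1.2], "hand": 0},
  {"delta_pos": [-0.27, -0.14, 0], "delta_rot": [0, 0, -1.2], "hand": 0},
])

```text
t: 7.35
eef_pos: [0.684, -0.0966, 0.0766]
ee_rot: [-3.142, -0.0, -1.093]
force: [1.7, 0.9, 0.4]
width: 0.0005
```

Emit:
move_arm([
  {"delta_pos": [-0.27, -0.14, 0], "delta_rot": [0, 0, -1.2], "hand": 0},
  {"delta_pos": [-0.28, -0.13, 0], "delta_rot": [0, 0, -1.2], "hand": 0},
  {"delta_pos": [-0.28, -0.13, 0], "delta_rot": [0, 0, -1.2], "hand": 0},
  {"delta_pos": [-0.28, -0.12, 0], "delta_rot": [0, 0, -1.2], "hand": 0},
  {"delta_pos": [-0.28, -0.11, 0], "delta_rot": [0, 0, -1.2], "hand": 0},
  {"delta_pos": [-0.29, -0.11, 0], "delta_rot": [0, 0, -1.2], "hand": 0},
  {"delta_pos": [-0.29, -0.1, 0], "delta_rot": [0, 0, -1.2], "hand": 0},
  {"delta_pos": [-0.29, -0.1, 0], "delta_rot": [0, 0, -1.2], "hand": 0},
  {"delta_pos": [-0.29, -0.09, 0], "delta_rot": [0, 0, -1.2], "hand": 0},
  {"delta_pos": [-0.29, -0.08, 0], "delta_rot": [0, 0, -1.2], "hand": 0},
])

```text
t: 8.35
eef_pos: [0.6556, -0.1077, 0.0766]
ee_rot: [-3.142, 0.0, -1.302]
force: [1.9, 0.5, 0.4]
width: 0.0003
```

Emit:
move_arm([
  {"delta_pos": [-0.3, -0.08, 0], "delta_rot": [0, 0, -1.2], "hand": 0},
  {"delta_pos": [-0.3, -0.07, 0], "delta_rot": [0, 0, -1.2], "hand": 0},
  {"delta_pos": [-0.3, -0.06, 0], "delta_rot": [0, 0, -1.2], "hand": 0},
  {"delta_pos": [-0.3, -0.06, 0], "delta_rot": [0, 0, -1.2], "hand": 0},
  {"delta_pos": [-0.3, -0.05, 0], "delta_rot": [0, 0, -1.2], "hand": 0},
  {"delta_pos": [-0.3, -0.05, 0], "delta_rot": [0, 0, -1.2], "hand": 0},
  {"delta_pos": [-0.3, -0.04, 0], "delta_rot": [0, 0, -1.2], "hand": 0},
  {"delta_pos": [-0.3, -0.03, 0], "delta_rot": [0, 0, -1.2], "hand": 0},
  {"delta_pos": [-0.3, -0.03, 0], "delta_rot": [0, 0, -1.2], "hand": 0},
  {"delta_pos": [-0.31, -0.02, 0], "delta_rot": [0, 0, -1.2], "hand": 0},
])

```text
t: 9.35
eef_pos: [0.6255, -0.1125, 0.0766]
ee_rot: [-3.141, 0.0, -1.512]
force: [2.4, 1.7, 0.3]
width: 0.0002
```

```bash
python3 - <<'E'
from h import *
s=get_state();print(s["t"],s["eef_pos"],np.degrees(s["ee_rot"]),s["force"])
d=s["eef_pos"][:2]-[.618,.0325];print(np.hypot(*d),np.degrees(np.arctan2(d[1],d[0])))
b=grab_frame("side")[140:270,205:380]
cv2.imwrite("pics/4.png",cv2.resize(b,None,fx=3,fy=3,interpolation=cv2.INTER_CUBIC))
E
```

```text
9.35 [ 0.62552989 -0.11246979  0.07656743] [-1.79993274e+02  1.90350942e-03 -8.66042787e+01] [2.36495144 1.71737235 0.34602568]
0.14516521333225732 -87.02666704884808
```

View pics/4.png

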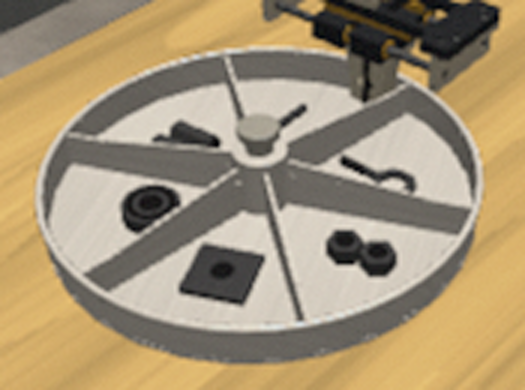

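It is on track: the finger sits at the divider near (375,95), and the eye bolt lies at (385,175) in the next compartment clockwise. I'll continue.

Emit:
move_arm([
  {"delta_pos": [-0.3, -0.01, 0], "delta_rot": [0, 0, -1.2], "hand": 0},
  {"delta_pos": [-0.31, -0.01, 0], "delta_rot": [0, 0, -1.2], "hand": 0},
  {"delta_pos": [-0.3, 0, 0], "delta_rot": [0, 0, -1.2], "hand": 0},
  {"delta_pos": [-0.31, 0, 0], "delta_rot": [0, 0, -1.2], "hand": 0},
  {"delta_pos": [-0.3, 0.01, 0], "delta_rot": [0, 0, -1.2], "hand": 0},
  {"delta_pos": [-0.3, 0.02, 0], "delta_rot": [0, 0, -1.2], "hand": 0},
  {"delta_pos": [-0.3, 0.03, 0], "delta_rot": [0, 0, -1.2], "hand": 0},
  {"delta_pos": [-0.3, 0.03, 0], "delta_rot": [0, 0, -1.2], "hand": 0},
  {"delta_pos": [-0.3, 0.04, 0], "delta_rot": [0, 0, -1.2], "hand": 0},
  {"delta_pos": [-0.3, 0.05, 0], "delta_rot": [0, 0, -1.2], "hand": 0},
])

```text
t: 10.4
eef_pos: [0.5952, -0.1109, 0.0766]
ee_rot: [3.142, -0.0, -1.721]
force: [2.7, 0.8, -0.3]
width: 0.0008
```

Emit:
move_arm([
  {"delta_pos": [-0.3, 0.05, 0], "delta_rot": [0, 0, -1.2], "hand": 0},
  {"delta_pos": [-0.3, 0.06, 0], "delta_rot": [0, 0, -1.2], "hand": 0},
  {"delta_pos": [-0.3, 0.07, 0], "delta_rot": [0, 0, -1.2], "hand": 0},
  {"delta_pos": [-0.3, 0.07, 0], "delta_rot": [0, 0, -1.2], "hand": 0},
  {"delta_pos": [-0.29, 0.08, 0], "delta_rot": [0, 0, -1.2], "hand": 0},
  {"delta_pos": [-0.29, 0.08, 0], "delta_rot": [0, 0, -1.2], "hand": 0},
  {"delta_pos": [-0.29, 0.09, 0], "delta_rot": [0, 0, -1.2], "hand": 0},
  {"delta_pos": [-0.29, 0.1, 0], "delta_rot": [0, 0, -1.2], "hand": 0},
  {"delta_pos": [-0.29, 0.1, 0], "delta_rot": [0, 0, -1.2], "hand": 0},
  {"delta_pos": [-0.28, 0.11, 0], "delta_rot": [0, 0, -1.2], "hand": 0},
])

```text
t: 11.4
eef_pos: [0.5659, -0.1028, 0.0765]
ee_rot: [3.141, -0.0, -1.93]
force: [2.2, -0.3, -1.2]
width: 0.0007
```

Emit:
move_arm([
  {"delta_pos": [-0.28, 0.11, 0], "delta_rot": [0, 0, -1.2], "hand": 0},
  {"delta_pos": [-0.28, 0.12, 0], "delta_rot": [0, 0, -1.2], "hand": 0},
  {"delta_pos": [-0.28, 0.13, 0], "delta_rot": [0, 0, -1.2], "hand": 0},
  {"delta_pos": [-0.27, 0.13, 0], "delta_rot": [0, 0, -1.2], "hand": 0},
  {"delta_pos": [-0.27, 0.14, 0], "delta_rot": [0, 0, -1.2], "hand": 0},
  {"delta_pos": [-0.27, 0.14, 0], "delta_rot": [0, 0, -1.2], "hand": 0},
  {"delta_pos": [-0.27, 0.15, 0], "delta_rot": [0, 0, -1.2], "hand": 0},
  {"delta_pos": [-0.26, 0.16, 0], "delta_rot": [0, 0, -1.2], "hand": 0},
  {"delta_pos": [-0.26, 0.16, 0], "delta_rot": [0, 0, -1.2], "hand": 0},
  {"delta_pos": [-0.26, 0.17, 0], "delta_rot": [0, 0, -1.2], "hand": 0},
])

```text
t: 12.4
eef_pos: [0.5388, -0.0886, 0.0765]
ee_rot: [3.141, -0.0, -2.14]
force: [1.4, -1.5, 0.1]
width: 0.0001
```

```bash
python3 - <<'E'
from h import *
s=get_state();print(s["t"],s["eef_pos"],np.degrees(s["ee_rot"]),s["force"])
d=s["eef_pos"][:2]-[.618,.0325];print(np.hypot(*d),np.degrees(np.arctan2(d[1],d[0])))
b=grab_frame("side")[140:270,205:380]
cv2.imwrite("pics/5.png",cv2.resize(b,None,fx=4.5,fy=4.5,interpolation=cv2.INTER_CUBIC))
E
```

```text
12.4 [ 0.53883961 -0.0886231   0.07652177] [ 1.79988187e+02 -1.23593837e-02 -1.22607090e+02] [ 1.35710933 -1.46294185  0.11686636]
0.14469683327849253 -123.16675116647657
```

View pics/5.png

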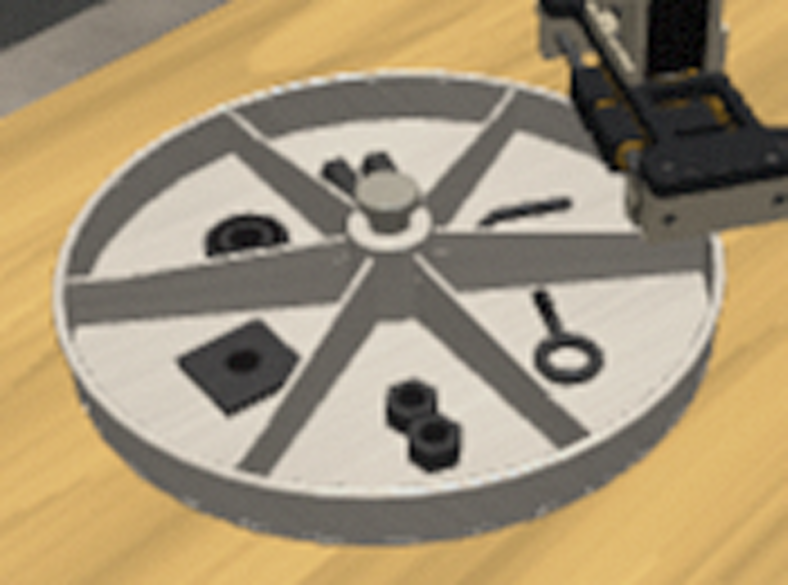

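The eye bolt is at (565,340) in the right-hand compartment, between dividers that end at (585,435) and about (715,240). I'll measure the angle.

```bash
cat >> h.py <<'E'
def meas(n,o,ps,s=4.5,c=None):
    W=np.array([px2w(n,np.array(o)+np.array(p)/s,.071)[:2] for p in ps])
    c=np.array(c if c is not None else ((.6145,.034) if n=="side" else (.6228,.0312)))
    a=np.degrees(np.arctan2(*(W-c).T[::-1]));print(n,a.round(1),(a%60).round(1),(a%60).mean().round(1))
E
python3 - <<'E'
from h import *
meas("side",(205,140),[(230,114),(516,88),(588,434),(250,470),(66,288)])
E
```

```text
side [-10.9 -71.  168.3 111.7  50.3] [49.1 49.  48.3 51.7 50.3] 49.7
```

Emit:
move_arm([
  {"delta_pos": [-0.21, 0.14, 0], "delta_rot": [0, 0, -1], "hand": 0},
  {"delta_pos": [-0.21, 0.15, 0], "delta_rot": [0, 0, -1], "hand": 0},
  {"delta_pos": [-0.2, 0.15, 0], "delta_rot": [0, 0, -1], "hand": 0},
  {"delta_pos": [-0.2, 0.15, 0], "delta_rot": [0, 0, -1], "hand": 0},
  {"delta_pos": [-0.2, 0.16, 0], "delta_rot": [0, 0, -1], "hand": 0},
  {"delta_pos": [-0.2, 0.16, 0], "delta_rot": [0, 0, -1], "hand": 0},
  {"delta_pos": [-0.19, 0.16, 0], "delta_rot": [0, 0, -1], "hand": 0},
  {"delta_pos": [-0.19, 0.17, 0], "delta_rot": [0, 0, -1], "hand": 0},
  {"delta_pos": [-0.19, 0.17, 0], "delta_rot": [0, 0, -1], "hand": 0},
  {"delta_pos": [-0.19, 0.17, 0], "delta_rot": [0, 0, -1], "hand": 0},
])

```text
t: 13.45
eef_pos: [0.5191, -0.0728, 0.0765]
ee_rot: [3.141, -0.0, -2.314]
force: [-0.7, -2.2, -0.9]
width: 0.0005
```

Emit:
move_arm([
  {"delta_pos": [-0.15, 0.14, 0], "delta_rot": [0, 0, -0.8], "hand": 0},
  {"delta_pos": [-0.15, 0.14, 0], "delta_rot": [0, 0, -0.8], "hand": 0},
  {"delta_pos": [-0.13, 0.12, 0], "delta_rot": [0, 0, -0.7], "hand": 0},
  {"delta_pos": [-0.12, 0.13, 0], "delta_rot": [0, 0, -0.7], "hand": 0},
  {"delta_pos": [-0.11, 0.11, 0], "delta_rot": [0, 0, -0.6], "hand": 0},
  {"delta_pos": [-0.1, 0.11, 0], "delta_rot": [0, 0, -0.6], "hand": 0},
  {"delta_pos": [-0.08, 0.1, 0], "delta_rot": [0, 0, -0.5], "hand": 0},
  {"delta_pos": [-0.06, 0.08, 0], "delta_rot": [0, 0, -0.4], "hand": 0},
  {"delta_pos": [-0.05, 0.06, 0], "delta_rot": [0, 0, -0.3], "hand": 0},
  {"delta_pos": [0, 0, 0], "delta_rot": [0, 0, 0], "hand": 0},
])

```text
t: 14.45
eef_pos: [0.5098, -0.0629, 0.0765]
ee_rot: [3.141, 0.0, -2.407]
force: [0.3, -0.4, -0.0]
width: 0.0003
```

```bash
python3 - <<'E'
from h import *
s=get_state();print(s["t"],s["eef_pos"],np.degrees(s["ee_rot"]),s["force"])
d=s["eef_pos"][:2]-[.618,.0325];print(np.hypot(*d),np.degrees(np.arctan2(d[1],d[0])))
for n,(x,y) in(("side",(205,140)),("scene",(255,165))):
    b=grab_frame(n)[y:y+130,x:x+175]
    cv2.imwrite(f"pics/6{n}.png",cv2.resize(b,None,fx=4.5,fy=4.5,interpolation=cv2.INTER_CUBIC))
E
```

```text
14.45 [ 0.50982942 -0.06286511  0.07652512] [ 1.79992542e+02  2.71663955e-03 -1.37917049e+02] [ 0.29032188 -0.36809146 -0.04371584]
0.14420602855355738 -138.60002778905516
```

View pics/6side.png

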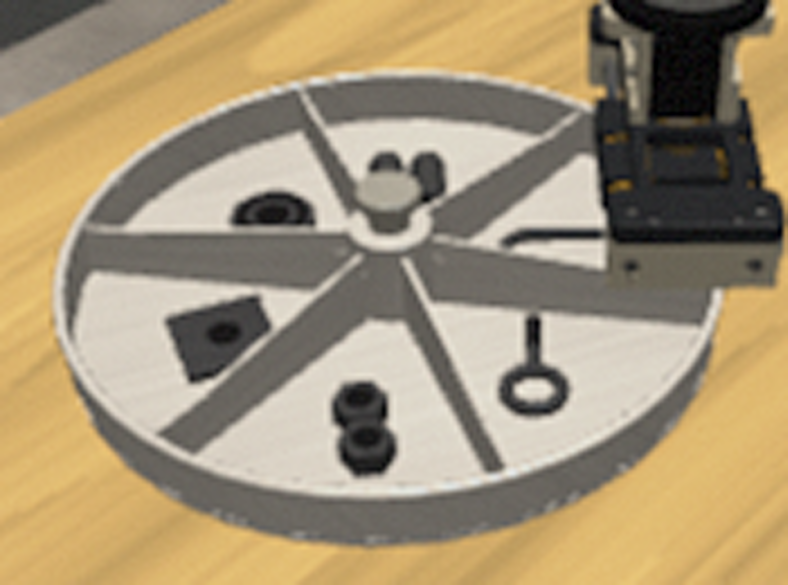

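View pics/6scene.png

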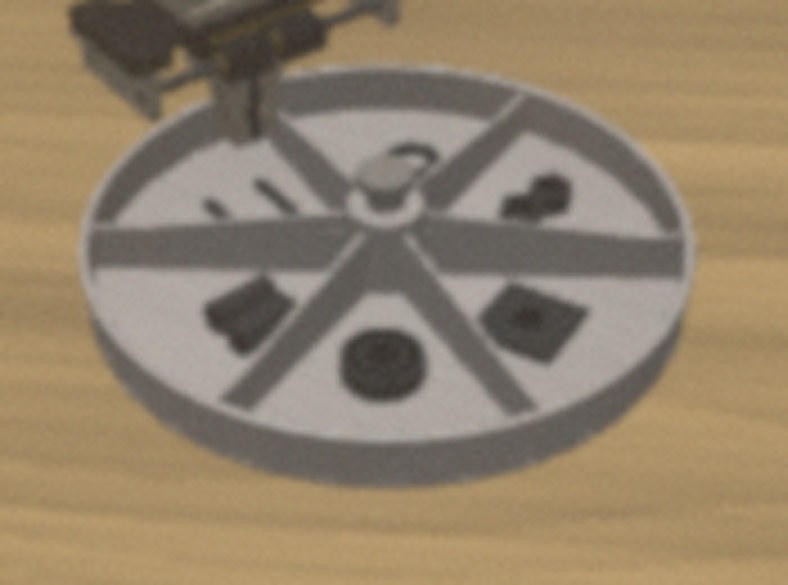

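The eye bolt, at (533,370) in the side view, is now nearly at the front. The coarse reading comes from the divider tips in both views.

```bash
python3 - <<'E'
from h import *
meas("side",(205,140),[(300,88),(588,113),(492,467),(166,437),(84,228)])
meas("scene",(255,165),[(525,98),(683,240),(528,410),(230,403),(90,230)])
# refine: fit in-image using 3 candidates overlay
for n,o,c in(("side",(205,140),(.6145,.034)),("scene",(255,165),(.6225,.0312))):
    im=cv2.imread(f"pics/6{n}.png");overlay(n,im,c,np.radians(180+3.),4.5,o);cv2.imwrite(f"pics/6{n}o.png",im)
E
```

```text
side [-26.8 -87.8 151.1  95.4  33.2] [33.2 32.2 31.1 35.4 33.2] 33.0
scene [152.9  93.2  31.  -24.5 -86. ] [32.9 33.2 31.  35.5 34. ] 33.3
```

View pics/6sideo.png

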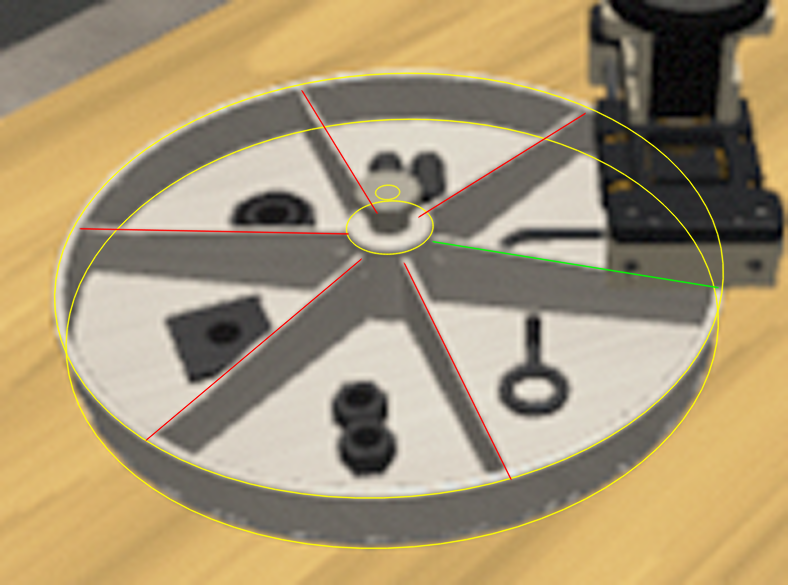

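View pics/6sceneo.png

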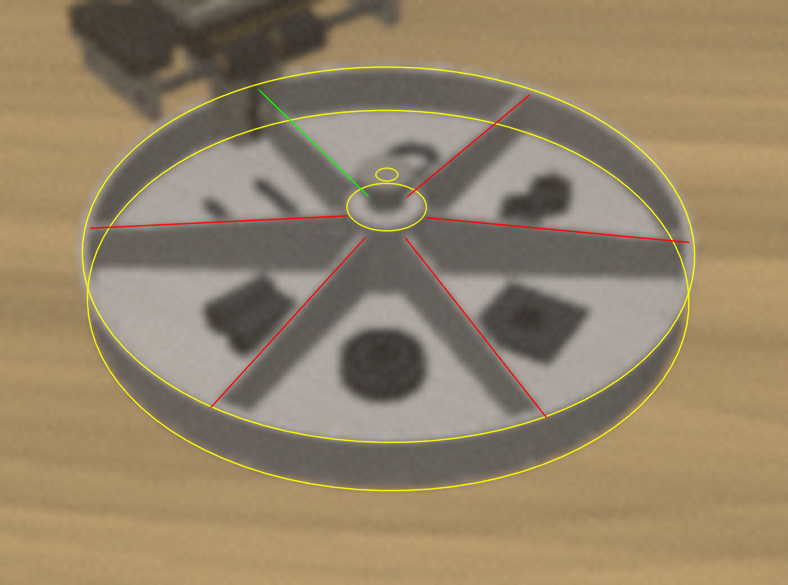

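Both views say about 3° remain. I'll nudge slowly.

Emit:
move_arm([
  {"delta_pos": [-0.07, 0.08, 0], "delta_rot": [0, 0, -0.4], "hand": 0},
  {"delta_pos": [-0.07, 0.08, 0], "delta_rot": [0, 0, -0.4], "hand": 0},
  {"delta_pos": [-0.07, 0.08, 0], "delta_rot": [0, 0, -0.4], "hand": 0},
  {"delta_pos": [-0.07, 0.08, 0], "delta_rot": [0, 0, -0.4], "hand": 0},
  {"delta_pos": [-0.07, 0.08, 0], "delta_rot": [0, 0, -0.4], "hand": 0},
  {"delta_pos": [-0.06, 0.08, 0], "delta_rot": [0, 0, -0.4], "hand": 0},
  {"delta_pos": [-0.04, 0.05, 0], "delta_rot": [0, 0, -0.3], "hand": 0},
  {"delta_pos": [-0.02, 0.03, 0], "delta_rot": [0, 0, -0.1], "hand": 0},
  {"delta_pos": [0, 0, 0], "delta_rot": [0, 0, 0], "hand": 0},
  {"delta_pos": [0, 0, 0], "delta_rot": [0, 0, 0], "hand": 0},
])

```text
t: 15.55
eef_pos: [0.5054, -0.0573, 0.0766]
ee_rot: [-3.142, 0.0, -2.456]
force: [1.4, 0.1, 0.1]
width: 0.0003
```

```bash
python3 - <<'E'
from h import *
s=get_state();print(s["t"],s["eef_pos"],np.degrees(s["ee_rot"]),s["force"])
d=s["eef_pos"][:2]-[.618,.0325];print(np.hypot(*d),np.degrees(np.arctan2(d[1],d[0])))
for n,o,c in(("side",(205,140),(.6145,.034)),("scene",(255,165),(.6225,.0312))):
    x,y=o;b=grab_frame(n)[y:y+130,x:x+175]
    im=cv2.resize(b,None,fx=4.5,fy=4.5,interpolation=cv2.INTER_CUBIC)
    cv2.imwrite(f"pics/7{n}.png",im);overlay(n,im,c,np.pi,4.5,o);cv2.imwrite(f"pics/7{n}o.png",im)
E
```

```text
15.55 [ 0.50536203 -0.05728357  0.07662933] [-1.79996478e+02  1.94296212e-02 -1.40701443e+02] [1.40881733 0.1413904  0.0908053 ]
0.14404304869632056 -141.44169981495446
```

View pics/7sideo.png

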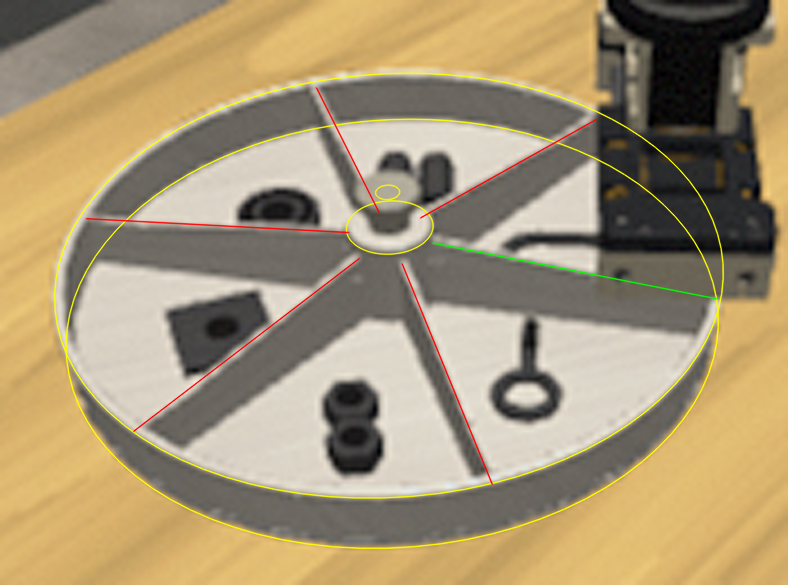

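View pics/7sceneo.png

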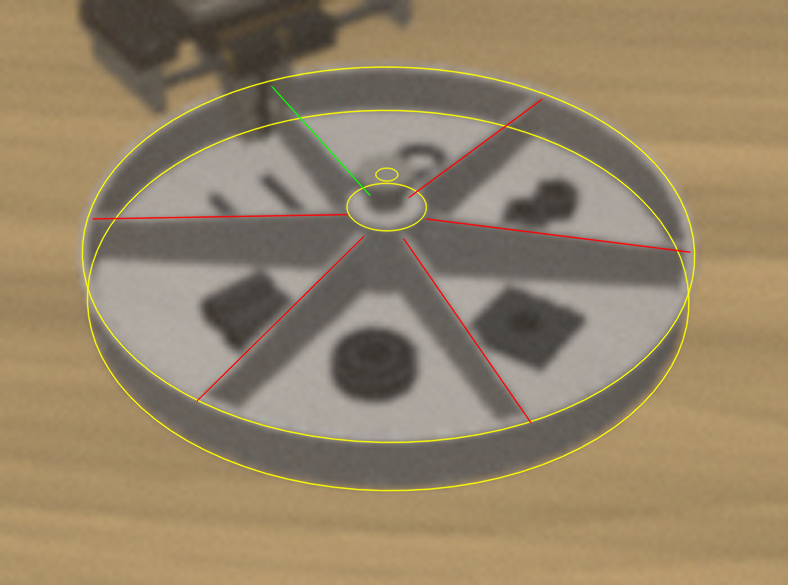

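Within about 1°. I'll back the finger off the divider and lift, then check with a clear view.

Emit:
move_arm([
  {"delta_pos": [0.13, -0.15, 0], "delta_rot": [0, 0, 0], "hand": 0},
  {"delta_pos": [0.13, -0.15, 0], "delta_rot": [0, 0, 0], "hand": 0},
  {"delta_pos": [0.13, -0.15, 0], "delta_rot": [0, 0, 0], "hand": 0},
  {"delta_pos": [0, 0, 0], "delta_rot": [0, 0, 0], "hand": 0},
  {"delta_pos": [0, 0, 1], "delta_rot": [0, 0, 0], "hand": 0},
  {"delta_pos": [0, 0, 2], "delta_rot": [0, 0, 0], "hand": 0},
  {"delta_pos": [0, 0, 3], "delta_rot": [0, 0, 0], "hand": 0},
  {"delta_pos": [0, 0, 4], "delta_rot": [0, 0, 0], "hand": 0},
  {"delta_pos": [0, 0, 4], "delta_rot": [0, 0, 0], "hand": 0},
  {"delta_pos": [0, 0, 2], "delta_rot": [0, 0, 0], "hand": 0},
])

```text
t: 16.65
eef_pos: [0.5102, -0.0619, 0.2412]
ee_rot: [-3.139, 0.004, -2.455]
force: [0.3, 0.3, -1.5]
width: 0.0001
```

Emit:
move_arm([
  {"delta_pos": [0, -3, 2], "delta_rot": [0, 0, 0], "hand": 0},
  {"delta_pos": [0, -3, 1], "delta_rot": [0, 0, 0], "hand": 0},
  {"delta_pos": [0, -3, 0], "delta_rot": [0, 0, 0], "hand": 0},
  {"delta_pos": [0, -3, 0], "delta_rot": [0, 0, 0], "hand": 0},
  {"delta_pos": [0, -3, 0], "delta_rot": [0, 0, 0], "hand": 0},
  {"delta_pos": [0, -3, 0], "delta_rot": [0, 0, 0], "hand": 0},
  {"delta_pos": [0, -2, 0], "delta_rot": [0, 0, 0], "hand": 0},
  {"delta_pos": [0, -1, 0], "delta_rot": [0, 0, 0], "hand": 0},
  {"delta_pos": [0, 0, 0], "delta_rot": [0, 0, 0], "hand": 0},
  {"delta_pos": [0, 0, 0], "delta_rot": [0, 0, 0], "hand": 0},
])

```text
t: 17.65
eef_pos: [0.5089, -0.2716, 0.2668]
ee_rot: [3.142, 0.0, -2.456]
force: [-0.2, -0.7, -0.1]
width: 0.0004
```

```bash
python3 - <<'E'
from h import *
s=get_state();print(s["t"],s["eef_pos"],np.degrees(s["ee_rot"]),s["force"])
for n,o,c in(("side",(205,140),(.6145,.034)),("scene",(255,165),(.6225,.0312))):
    x,y=o;g=grab_frame(n);cv2.imwrite(f"pics/8{n}full.png",g);b=g[y:y+130,x:x+175]
    im=cv2.resize(b,None,fx=4.5,fy=4.5,interpolation=cv2.INTER_CUBIC)
    cv2.imwrite(f"pics/8{n}.png",im)
E
```

```text
17.65 [ 0.50894421 -0.27155364  0.26678534] [ 1.79995152e+02  1.08968208e-02 -1.40725815e+02] [-0.18644243 -0.66851874 -0.08535736]
```

View pics/8side.png

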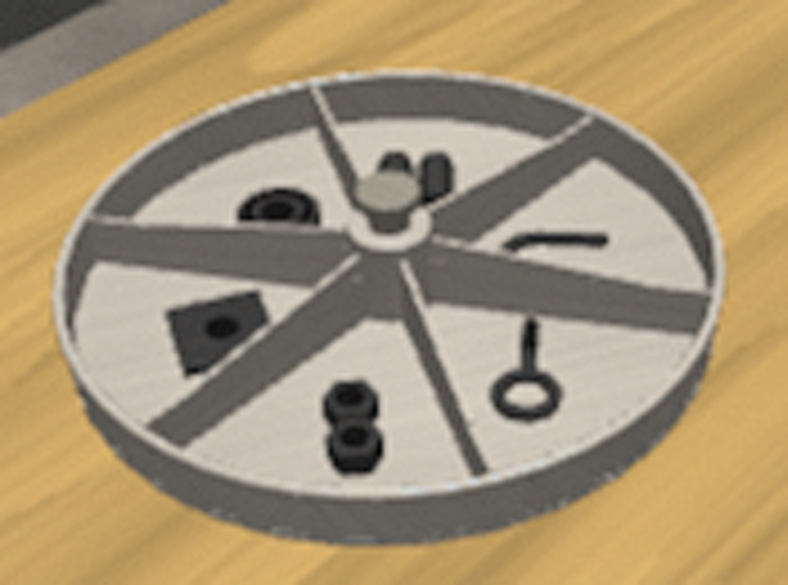

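View pics/8scene.png

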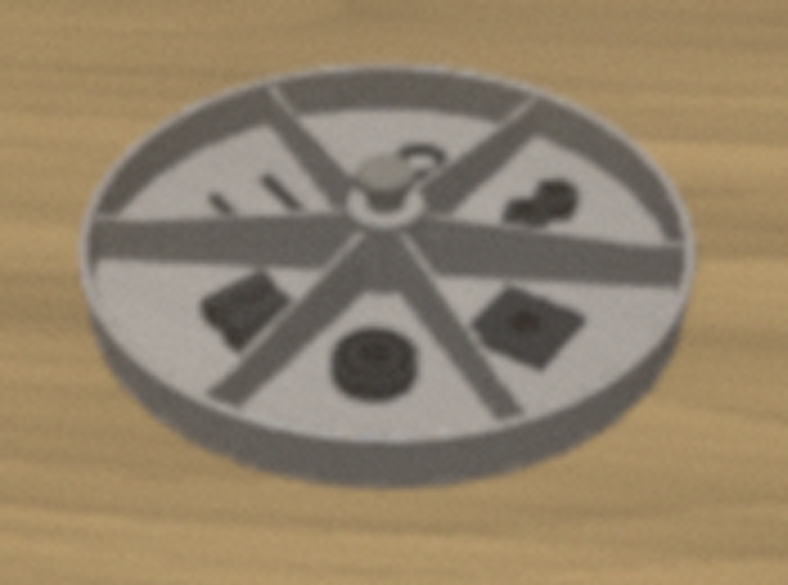

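View pics/8scenefull.png

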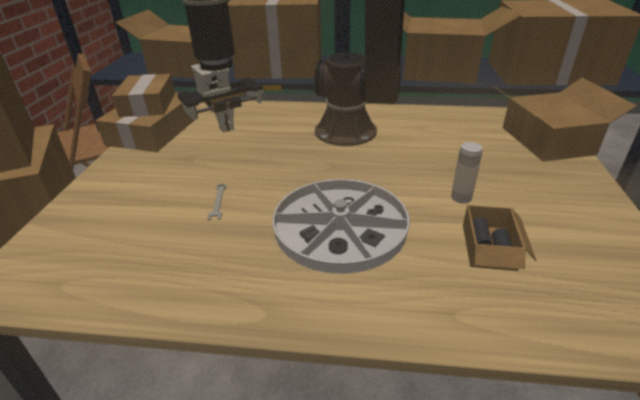

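```bash
python3 - <<'E'
from h import *
P={"scene":((255,165),[(272,92),(538,99),(685,246),(512,412),(222,398),(93,221)]),"side":((205,140),[(314,88),(594,118),(710,297),(481,472),(160,433),(90,220)])}
for n,(o,ps) in P.items():
    meas(n,o,ps)
    W=np.array([px2w(n,np.array(o)+np.array(p)/4.5,.071)[:2] for p in ps])
    print([round(float(np.degrees(np.arctan2(*(W[i]-W[i+3])[::-1]))%60),1) for i in range(3)],W.mean(0))
E
```

```text
scene [-149.   150.4   91.3   28.1  -26.4  -88.9] [31.  30.4 31.3 28.1 33.6 31.1] 30.9
[29.6, 31.9, 31.2] [0.62294901 0.03146559]
side [ -29.5  -89.8 -150.3  149.1   94.    30.8] [30.5 30.2 29.7 29.1 34.  30.8] 30.7
[29.8, 32.1, 30.3] [0.61360622 0.03375564]
```

The residual is about 0.8°, which is near my measuring accuracy. The wrench at (217,203), the can and the carton are where they were, so I'm handing in.

```bash
python3 -c "
from station import *
print(job_done())"
```

```text
the job is handed in; nothing more can be done
None
```

The eye bolt's compartment now faces the front, about 0.8° short of square, and the job is handed in. I pushed one divider with the shut fingertips, turning the tray about 108° clockwise, at about 3 cm/s and slower near the end. Then I backed off and lifted the arm clear.

- **Angle:** The scene view read 0.9° short and the side view 0.7°. Single divider readings scattered by about 2–4°, because the near rim hides some divider tips. I left the residual as it was.
- **Turntable centre:** The two cameras disagreed by about 9 mm, more than the stated 2 mm calibration. I used each camera's own centre for the angle readings.
- **Parts and bystanders:** The parts are still in their compartments, and the wrench, can and carton look unmoved in the scene view.
- **Forces and time:** Forces in the readings stayed at about 3 N or less. I handed in at about 18 s, with the robot touching nothing.

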